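Unlatch the torch-gas cage and hold its sprung gate up

ROBOT

A 6-joint arm with a two-finger parallel gripper is mounted at the origin on the work surface. World frame = base frame: x ahead of the robot, y to its left, z up, the work surface at z = 0. Lengths are in m, angles in rad, forces in N, time in s.
With the tool pointing down it reaches from about 0.375 to 0.9 m from the base axis. Payload 3.1 kg.
Tool frame: the origin (TCP) lies at the centre of the arm's flange, where the gripper is bolted on; the fingertips stand robot.tip_extent ahead of it and the grasp point (between the pads) lies 164 mm ahead of it (robot.tip_extent is the distance from the TCP to the fingertips, in m); z points along the fingers, y is the line along which they close (so a half turn about z gives the same grasp; the last joint's range is limited). The gripper opens to 87 mm and grips with 3 to 60 N. Pads are 19 mm wide; open, the fingers measure 117 mm over their backs; the gripper's body (75 mm by 190 mm) begins 51 mm behind the grasp point.
Start: joints at [0.931, 0.527, 1.433, -0, 1.181, -0.178], TCP at [0.278, 0.56, 0.405] pointing down, gripper open.
Joint ranges: [-3.08, 3.08], [-0.75, 2.2], [0.22, 2.44], [-1.43, 4.57], [0, 2.65], [-2.85, 2.85]. Speed limits (rad/s): [2.79, 2.79, 3.14, 3.14, 3.14, 3.14].

INTERFACE

Orientations are given as a unit quaternion [x, y, z, w].
In Python, from rig import get_obs, camera, hand_in, cut_out, robot gives the robot as it stands.
- The arm moves only by the tool step_arm, never from a script. Its argument "rows" is a list of rows, each a list of 6 numbers: the shift along the world's x, y, z in m, then the turn, a rotation vector about the world's x, y, z in degrees. A call has 1 to 12 rows; each row shifts and turns the commanded pose from where the row before left it; what a row does not reach is not made up. A row lasts 1/8 s, in which the tool goes at most 62.5 mm and 10.7 degrees, less where a joint would pass 70% of its speed; a pose out of reach is approached as far as the arm can. A call is refused whole if a number of a shift passes 0.0625 or a number of a turn 10.7, either way. A call with a gripper value outside its range is refused whole. "jaw" is the finger opening in m, from 0 to 0.087, set as the call begins (left out, the last holds). The fingers move at their own pace and stop on an object; "squeeze" is the grip in N (left out, the last holds). Time passes only in rows, so rows that do not move let the fingers close. It gives the time, the measured TCP pose, the force, the opening and the grip force at its end, in the units of the state.
- get_obs(): the state, without advancing time (a new reading comes with each control period).
- camera(name): name is "scene" or "top" or "wrist"; returns a dict with "pixels" (420x560x3 uint8, blue, green, red), "depth" (420x560 float32, m along the optical axis (not along the pixel's ray), 0 where there is no reading), "fov_y" (degrees; the focal length in pixels is half the picture's height over the tangent of half this angle, whatever the lens; pixels are square), "cx", "cy" (the principal point, pixels), "k1" (the pictures are not rectified: a ray, as slopes to the right and down, at radius r is drawn at 1 + k1 r^2 times it, then the intrinsics apply), "extrinsics" (4x4, takes a point from camera to world coordinates); the wrist camera has in their place "mount" (4x4, takes a point from camera to tool coordinates, whose origin is the TCP and whose axes are the flange's). Camera axes: x right, y up, looking along -z (the intrinsics and any distortion apply to the point x, -y, -z); pixel columns grow to the right and rows downward; lengths in m; the calibration is good to about 2 mm. A picture is of the moment at which its call begins: read the wrist's pose just before it.
- hand_in(): hands the job in; it is judged then, once.
Trained networks look in the newest picture that a camera, given by its name, has taken for a name from the list of things; names that differ only in an ending like _2 or _b are one class to them, and where a whole thing is asked for, a point or a joint stands for the part that bears it (a point fixed in the world has none). Each returns a list of dicts, best first, with "confidence" (0 to 1); they miss things now and then, are a little off and sometimes report something else, mostly with a low value. They report only what shows in the picture. A call takes as long as a camera call.
- cut_out(label, camera): "region" (420x560 bool, what is visible of it) and "extent" ([centre column, centre row, width, height] in pixels, round what is visible of it).
The state is a dict: "time": time; "q": joint angles; "joint_velocities": joint speeds; "joint_torque": joint torques, N m; "position": TCP position; "tool_rot": TCP orientation; "ft_force": force on the tool from outside, world axes, zero at the start; "moment": the same for the moment, N m; "grip_width": finger opening in m; "grip_force": force on a finger pad.
Only numpy, scipy, OpenCV 4.12 (cv2) and the standard library are available. Lean on these libraries where they do the work, as an engineer would, in place of code of your own. Each camera call takes 0.05 s, during which the arm holds its last target. There are 200 camera calls.

TASK

Open the wire cage of torch-gas cartridges for me: squeeze the main catch (the one with broad flat tabs) so that the gate pops up onto its safety catch, then squeeze the safety catch (round thin pins) to free it. Lift the gate by its loop, past the click at half open, until it stands straight up, and finish while still holding it there with the gripper against its closing spring: do not let go, as I am about to take a cartridge out. Leave the cartridges and everything else lying on the bench as they are.

Things in the scene. Friction and masses are not known exactly. Their poses are not given: they have to be found in the camera images.
- cage: low cage of dark steel frame and wire, 150 x 330 mm, 110 mm high, fixed to the bench; three blue gas cartridges stand in it, a wire gate is hinged over its top. Origin: centre of its footprint at bench height; x from its front (catches and loop, robot's side) to the hinge at its back, y along its front, z up. Once past the click (0.63 to 1.07 rad), a gate let go falls back to about 1.05 rad.
- gate (a joint): opening angle of the gate, rad: 0 shut and latched, about 0.055 popped up onto the safety catch, about 0.147 loose on its lifting plunger once both catches are free, 1.571 straight up, stop at 1.75. The gate weighs about 0.45 kg; a hinge spring always pulls it shut. A sprung roller clicks over a bump between 0.63 and 1.07: getting over it takes about 12 N at the loop.
- gate_hinge (a point): middle of the gate's hinge axis, 117 mm above the bench, 85 mm behind the cage's origin; the axis runs along the cage's y. The spring's closing moment is 0.12 N m at gate angle 0 and 0.3 N m at 1.57.
- gate_loop (a point): middle of the lift loop's bar: round, 10 mm thick, 90 mm long, parallel to the hinge, 205 mm from it, in the gate's plane, 40 mm clear ahead of the gate's front rail, midway between the catches. Moves with the gate; 117 mm above the bench when shut; nothing taller than 30 mm lies beneath it. It can be pinched from above, fingers closing along the cage's x, and turns in the grip.
- main_catch: main catch, fixed on the cage's front, 115 mm left or right of its middle (varies). Two broad flat steel tabs, 28 mm wide along x, 8 mm thick, stand up through a slotted strike plate on the gate; outer faces 44 mm apart along y. Squeezed together along y, each slides in up to 12 mm against a spring (4 to 9 N) and springs back when let go. Origin: bench height, between the tabs; cage's axes.
- main_pinch (a point): midway between the main catch's tabs, at their top ends, 165 mm above the bench. Each tab must come in at least 6 mm for its barb to leave the plate. The strike plate's top is 46 mm below this point and rises 10 mm when this catch is freed: keep the fingertips within 30 mm below this point.
- safety_catch: safety catch, fixed in the same way at the other side of the cage's front. Same mechanism and measures, but two round upright steel pins, 10 mm in diameter, outer sides 44 mm apart; its barbs sit 10 mm higher, so that it holds the gate only after the main catch has let it up. Origin at bench height midway between the pins, axes as the cage's.
- safety_pinch (a point): midway between the safety catch's pins, at their top ends, 165 mm above the bench. Each pin must come in at least 6 mm. The strike plate's top is then about 36 mm below this point and rises a further 17 mm when this catch is freed: keep the fingertips within about 19 mm below this point.
- cartridge0: gas cartridge, blue steel, 90 mm across and 88 mm high, standing in the cage. To be left alone. Origin: centre of its underside.
- cartridge1: gas cartridge, blue steel, 90 mm across and 88 mm high, standing in the cage. To be left alone. Origin: centre of its underside.
- cartridge2: gas cartridge, blue steel, 90 mm across and 88 mm high, standing in the cage. To be left alone. Origin: centre of its underside.
- sanding_block: cork sanding block, 115 x 68 x 38 mm, beside the cage. To be left alone. Origin: centre of its underside.
- bar_clamp: bar clamp with blue jaws, 300 mm long, 36 mm high, beside the cage. To be left alone. Origin: centre of its underside.
- chisel: wood chisel, 250 mm long, 30 mm high, lying on the bench before the cage. To be left alone. Origin: centre of its underside.

How it is judged:
By the outcome, as a careful person would: the job done as asked, in the order asked, and still so for the second after the job is handed in, while the arm keeps its last pose, push and grip.
It also fails if it takes over 58 s, if anything falls off the work surface, if the arm or the gripper's body presses on something with over 40 N, if the wrist force passes 120 N, or if a joint passes its speed limit or range.

## Working session

There is one attempt and no reset: what is moved stays moved. The work goes in short steps, Python scripts to look and compute and a tool call to move; the robot and the scene stay as the last step left them, time stands still between calls to the robot, and variables do not carry over. Pictures are saved under pics/ and viewed, at most 10 in all, crops included, and the job is handed in when it is done.

Besides the shell and the picture viewer there is one more tool, called after ">>>" as name([rows], argument=value, ...), one row to a line, values as JSON. step_arm: Moves the arm, as the interface text tells. Its arguments: {"type":"object","properties":{"rows":{"type":"array"},"jaw":{"type":"number"},"squeeze":{"type":"number"}},"required":["rows"]}

```bash
ls; mkdir -p pics
cat > h.py <<'E'
import numpy as np, cv2
from rig import get_obs, camera, hand_in, cut_out, robot
from scipy.spatial.transform import Rotation as R
def grab(name):
    o=get_obs(); c=camera(name)
    if 'extrinsics' in c: E=np.array(c['extrinsics'])
    else:
        T=np.eye(4);T[:3,:3]=R.from_quat(o['tool_rot']).as_matrix();T[:3,3]=o['position'];E=T@np.array(c['mount'])
    c['E']=E;c['f']=210/np.tan(np.radians(c['fov_y'])/2);return c
def rays(c,uv):
    f=c['f'];K=np.array([[f,0,c['cx']],[0,f,c['cy']],[0,0,1.]])
    p=cv2.undistortPoints(np.array(uv,float).reshape(-1,1,2),K,np.array([c['k1'],0,0,0,0.])).reshape(-1,2)
    return np.c_[p[:,0],-p[:,1],-np.ones(len(p))]
def pts(c,uv):
    uv=np.array(uv,float).reshape(-1,2);r=rays(c,uv);i=uv.round().astype(int)
    d=c['depth'][i[:,1],i[:,0]];return (r*d[:,None])@c['E'][:3,:3].T+c['E'][:3,3]
def onz(c,uv,z):
    r=rays(c,uv)@c['E'][:3,:3].T;o=c['E'][:3,3];return o+r*((z-o[2])/r[:,2:3])
def proj(c,P):
    q=(np.atleast_2d(P)-c['E'][:3,3])@c['E'][:3,:3];x=q[:,0]/-q[:,2];y=-q[:,1]/-q[:,2];s=1+c['k1']*(x*x+y*y)
    return np.c_[c['cx']+c['f']*x*s,c['cy']+c['f']*y*s]
E
cat > a.py <<'E'
from h import *
print(robot.tip_extent, get_obs())
for n in ['top','scene']:
    c=grab(n);cv2.imwrite(f'pics/{n}0.png',c['pixels'])
    for l in ['cage','main_catch','safety_catch','gate_loop','gate','sanding_block','bar_clamp','chisel','cartridge0']:
        for d in cut_out(l,n)[:3]:
            v,u=np.nonzero(d['region']);P=pts(c,np.c_[u,v]);P=P[c['depth'][v,u]>0]
            print(n,l,round(d['confidence'],2),np.round(d['extent']),len(u),np.round(np.median(P,0),3),np.round(np.percentile(P,97,axis=0),3),np.round(np.percentile(P,3,axis=0),3))
E
python3 a.py
```

```text
pics
0.1822 {'time': 0.0, 'q': array([ 9.31501195e-01,  5.28458683e-01,  1.43385191e+00, -2.28708709e-05,
        1.18137723e+00, -1.78507915e-01]), 'joint_velocities': array([ 0.00056813, -0.00029945,  0.00112118,  0.00263823,  0.00144392,
       -0.00143481]), 'joint_torque': array([-1.63237291e-04, -4.40046072e+01, -1.76591295e+01,  6.31880388e-02,
        5.83111192e-02, -1.55341304e-04]), 'position': array([0.2776919 , 0.55955914, 0.40379184]), 'tool_rot': array([ 2.28356386e-01,  9.73577045e-01, -9.65426422e-04, -4.06819382e-04]), 'ft_force': array([-0.52645713,  0.14742543, -0.01138861]), 'moment': array([0.00218801, 0.03006842, 0.00800867]), 'grip_force': 0.0, 'grip_width': 0.08707485577494381}
top cage 0.87 [243. 186. 148. 122.] 8877 [0.574 0.134 0.11 ] [0.67  0.292 0.124] [ 0.439 -0.041 -0.   ]
top main_catch 0.67 [295. 229.  26.  20.] 397 [ 0.477 -0.007  0.123] [0.498 0.02  0.165] [ 0.463 -0.03   0.104]
top main_catch 0.27 [196. 233.  32.  16.] 440 [0.444 0.219 0.108] [0.467 0.244 0.165] [0.428 0.183 0.088]
top safety_catch 0.87 [196. 232.  35.  18.] 424 [0.444 0.218 0.108
[... 2276 characters left out ...]
3  0.03 ] [ 0.716 -0.098  0.04 ] [ 0.449 -0.179  0.006]
scene chisel 0.81 [324. 189.  62.  54.] 511 [0.365 0.054 0.021] [0.378 0.185 0.032] [ 0.352 -0.043  0.012]
scene chisel 0.66 [285. 237.  31.  35.] 929 [0.574 0.134 0.085] [0.608 0.165 0.122] [0.529 0.086 0.031]
scene chisel 0.45 [289. 238. 142. 144.] 6969 [0.561 0.134 0.108] [0.671 0.293 0.126] [ 0.447 -0.051  0.001]
scene cartridge0 0.92 [318. 257.  32.  37.] 819 [0.559 0.227 0.085] [0.589 0.259 0.121] [0.514 0.186 0.046]
scene cartridge0 0.87 [286. 237.  31.  32.] 800 [0.575 0.136 0.086] [0.607 0.165 0.121] [0.531 0.092 0.031]
scene cartridge0 0.7 [257. 214.  33.  35.] 823 [0.592 0.033 0.086] [0.625 0.08  0.122] [ 0.543 -0.012  0.024]
```

```bash
cat > b.py <<'E'
from h import *
for n in ['top','scene']:
    c=grab(n);v,u=np.mgrid[0:420,0:560];uv=np.c_[u.ravel(),v.ravel()];P=pts(c,uv);ok=c['depth'].ravel()>0
    for nm,cx,cy in [('main',.477,-.007),('safe',.446,.218)]:
        m=ok&(abs(P[:,0]-cx)<.06)&(abs(P[:,1]-cy)<.06)&(P[:,2]>.135)&(P[:,2]<.18)
        Q=P[m];yaw=-.17
        a=Q[:,1]>np.median([Q[:,1].max(),Q[:,1].min()])
        print(n,nm,m.sum(),Q[:,2].max().round(3),[ (np.round(Q[s].mean(0),4),np.round(np.ptp(Q[s],axis=0),3), s.sum(), np.round(uv[m][s].mean(0))) for s in (a,~a)])
    im=c['pixels']
    cr=im[130:310,120:390] if n=='top' else im[140:320,200:400]
    cv2.imwrite(f'pics/{n}1.png',cv2.resize(cr,None,fx=2.9,fy=2.9,interpolation=cv2.INTER_CUBIC))
E
python3 b.py
```

```text
top main 183 0.167 [(array([0.4763, 0.0079, 0.1554]), array([0.027, 0.024, 0.03 ]), np.int64(89), array([288., 227.])), (array([ 0.4808, -0.0222,  0.1551]), array([0.028, 0.024, 0.032]), np.int64(94), array([302., 227.]))]
top safe 99 0.167 [(array([0.4423, 0.2306, 0.1505]), array([0.01 , 0.023, 0.031]), np.int64(53), array([184., 232.])), (array([0.4463, 0.2036, 0.1508]), array([0.01 , 0.024, 0.032]), np.int64(46), array([197., 231.]))]
scene main 161 0.17 [(array([0.4801, 0.0086, 0.1545]), array([0.029, 0.024, 0.033]), np.int64(73), array([281., 174.])), (array([ 0.4862, -0.0249,  0.154 ]), array([0.028, 0.023, 0.034]), np.int64(88), array([271., 168.]))]
scene safe 98 0.17 [(array([0.4452, 0.232 , 0.1497]), array([0.009, 0.027, 0.033]), np.int64(48), array([350., 220.])), (array([0.4496, 0.2034, 0.1493]), array([0.012, 0.027, 0.035]), np.int64(50), array([340., 214.]))]
```

View pics/top1.png

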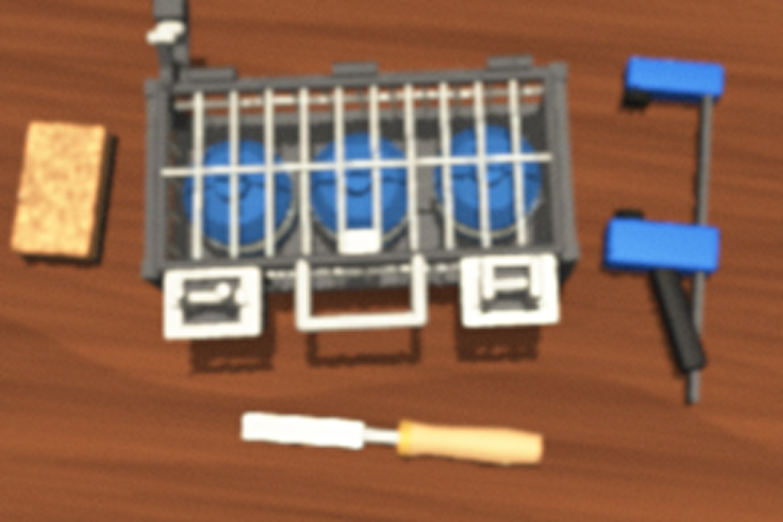

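View pics/scene1.png

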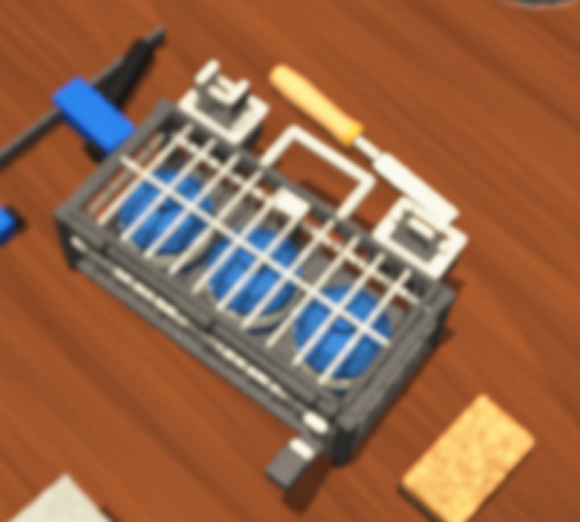

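>>> step_arm([
  [0.014,-0.046,0.005,0,0,3.5],
  [0.014,-0.046,0.005,0,0,3.5],
  [0.014,-0.046,0.005,0,0,3.5],
  [0.014,-0.046,0.005,0,0,3.5],
  [0.014,-0.046,0.005,0,0,3.5],
  [0.014,-0.046,0.005,0,0,3.5],
  [0.014,-0.046,0.005,0,0,3.5],
  [0.014,-0.046,0.005,0,0,3.5],
  [0.014,-0.046,0.005,0,0,3.5],
  [0.014,-0.046,0.005,0,0,3.5],
  [0,0,0,0,0,0],
  [0,0,0,0,0,0],
])

```text
time: 2.6
position: [0.4176, 0.0999, 0.4547]
tool_rot: [-0.074, 0.997, 0.0, -0.0]
ft_force: [-0.1, 0.5, 0.0]
grip_width: 0.0869
grip_force: 0.0
```

```bash
cat > w.py <<'E'
import sys
from h import *
o=get_obs();print(o['time'],o['position'],o['q'].round(2)); 
c=grab('wrist');v,u=np.mgrid[0:420,0:560];uv=np.c_[u.ravel(),v.ravel()];P=pts(c,uv);ok=c['depth'].ravel()>0
im=c['pixels'].copy()
for nm,cx,cy in [('main',.479,-.007),('safe',.446,.217)]:
    m=ok&(abs(P[:,0]-cx)<.05)&(abs(P[:,1]-cy)<.05)&(P[:,2]>.158)&(P[:,2]<.172)
    Q=P[m]
    if m.sum()<5: continue
    s=Q[:,1]>(Q[:,1].max()+Q[:,1].min())/2
    for t in (s,~s):
        b=cv2.minAreaRect((Q[t][:,:2]*1000).astype(np.float32)); print(nm,t.sum(),Q[t].mean(0).round(4),b,uv[m][t].mean(0).round())
for l in ['main_catch','safety_catch','gate_loop']:
    for d in cut_out(l,'wrist')[:2]: print(l,round(d['confidence'],2),np.round(d['extent']))
# loop bar & hinge region
Y=np.array([-.15,.989]);X=np.array([.989,.15]);mid=np.array([.462,.105])
A=(P[:,:2]-mid)@X;B=(P[:,:2]-mid)@Y
m=ok&(abs(B)<.03)&(A<.0)&(A>-.09)&(P[:,2]>.09)&(P[:,2]<.16);Q=P[m]
if m.sum()>20:
    print('loop',m.sum(),Q.mean(0),np.polyfit(Q[:,1],Q[:,0],1),Q[:,2].max(),'A range',A[m].min(),A[m].max())
cv2.imwrite(f'pics/{sys.argv[1]}.png',im)
E
python3 w.py w1
```

```text
2.6 [0.41761638 0.0999012  0.45471212] [-0.03  0.19  1.83  0.    1.12 -1.75]
main 169 [0.4703 0.0058 0.1641] ((472.9942626953125, 6.114943504333496), (18.28833770751953, 8.127135276794434), 10.45557689666748) [166. 241.]
main 368 [ 0.4822 -0.0288  0.1639] ((483.47161865234375, -29.783031463623047), (27.48323631286621, 10.048623085021973), 8.377176284790039) [128. 247.]
safe 124 [0.4427 0.2308 0.1638] ((443.5307312011719, 231.19644165039062), (9.709999084472656, 8.494439125061035), 12.390050888061523) [419. 246.]
safe 3 [0.4446 0.201  0.1592] ((444.565185546875, 200.9045867919922), (1.6342265605926514, 0.046639587730169296), 58.667972564697266) [385. 242.]
main_catch 0.85 [164. 232.  90.  59.]
main_catch 0.71 [350. 292.  59.  61.]
safety_catch 0.86 [384. 228.  89.  48.]
gate_loop 0.82 [276. 307. 303. 208.]
gate_loop 0.67 [ 91. 195.  78. 108.]
loop 596 [0.44082135 0.10167824 0.12157753] [-0.14665027  0.45573249] 0.1246560705794596 A range -0.025610895568231606 -0.01612640015384084
```

View pics/w1.png

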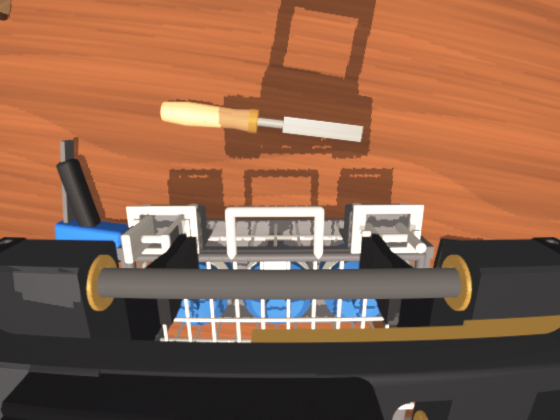

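>>> step_arm([
  [0.005,-0.055,-0.01,0,0,0],
  [0.005,-0.055,-0.01,0,0,0],
  [0,0,0,0,0,0],
])

```text
time: 3.18
position: [0.4284, -0.0122, 0.4342]
tool_rot: [-0.073, 0.997, -0.0, -0.0]
ft_force: [-0.4, 0.9, 0.5]
grip_width: 0.0873
grip_force: 0.0
```

```bash
python3 w.py w2
```

```text
3.175 [ 0.42840998 -0.01221422  0.43419805] [-0.29  0.22  1.86 -0.    1.06 -2.01]
main 228 [0.4712 0.0052 0.1644] ((471.9030456542969, 5.437067985534668), (17.489702224731445, 8.450154304504395), 8.693453788757324) [293. 258.]
main 230 [ 0.4767 -0.031   0.1641] ((477.9216613769531, -30.999794006347656), (16.580820083618164, 8.802001953125), 9.729387283325195) [249. 258.]
main_catch 0.66 [270. 243.  63.  57.]
safety_catch 0.71 [271. 243.  59.  54.]
safety_catch 0.68 [384. 279. 307. 126.]
gate_loop 0.74 [285. 315.  75.  30.]
gate_loop 0.69 [384. 280. 312. 122.]
loop 658 [0.44122111 0.10085376 0.12173687] [-0.15157612  0.45650813] 0.12461935430226345 A range -0.02549176023794466 -0.014636153617038603
```

>>> step_arm([
  [0.026,0,-0.005,0,0,0],
  [0.0256,0,-0.006,0,0,0],
  [0,0,-0.04,0,0,0.2],
  [0,0,-0.04,0,0,0],
  [0,0,-0.02,0,0,0],
  [0,0,0,0,0,0],
], jaw=0.075, squeeze=30)

```text
time: 4.12
position: [0.4789, -0.0085, 0.3227]
tool_rot: [-0.078, 0.997, 0.001, -0.002]
ft_force: [0.1, 0.6, 1.0]
grip_width: 0.0755
grip_force: 0.0
```

>>> step_arm([
  [0,0,0,0,0,0],
  [0,0,0,0,0,0],
])

```text
time: 4.38
position: [0.4799, -0.0099, 0.3249]
tool_rot: [-0.077, 0.997, -0.0, 0.001]
ft_force: [-0.4, 0.2, 0.4]
grip_width: 0.0746
grip_force: 0.0
```

```bash
python3 w.py w3
python3 - <<'E'
from h import *
o=get_obs();print({k:o[k] for k in ['q','position','tool_rot','ft_force','joint_velocities']})
E
```

```text
4.375 [ 0.47987874 -0.00985096  0.32494202] [-0.25  0.46  1.87  0.    0.81 -1.98]
main 964 [0.468  0.0142 0.1645] ((469.8815612792969, 17.907011032104492), (14.654882431030273, 35.06266784667969), 5.993210315704346) [336. 254.]
main 957 [ 0.4764 -0.0392  0.1645] ((479.05059814453125, -41.353179931640625), (15.246599197387695, 29.748550415039062), 11.022642135620117) [220. 255.]
main_catch 0.7 [274. 240.  98.  64.]
safety_catch 0.97 [532. 216.  56.  48.]
loop 1497 [0.44131281 0.10126843 0.12175664] [-0.15238496  0.4567446 ] 0.12490330743723607 A range -0.024953548167254255 -0.01588342039314262
{'q': array([-2.54857051e-01,  4.61670578e-01,  1.87121803e+00,  2.41867550e-06,
        8.07292695e-01, -1.97913943e+00]), 'position': array([ 0.47957973, -0.01023585,  0.32439705]), 'tool_rot': array([-7.66668685e-02,  9.97056515e-01, -2.28910292e-04,  6.67516073e-04]), 'ft_force': array([ 0.06557667, -0.23392794, -0.53916964]), 'joint_velocities': array([ 0.00021042,  0.00548374,  0.00329252, -0.00042956, -0.00131941,
       -0.00109796])}
```

View pics/w3.png

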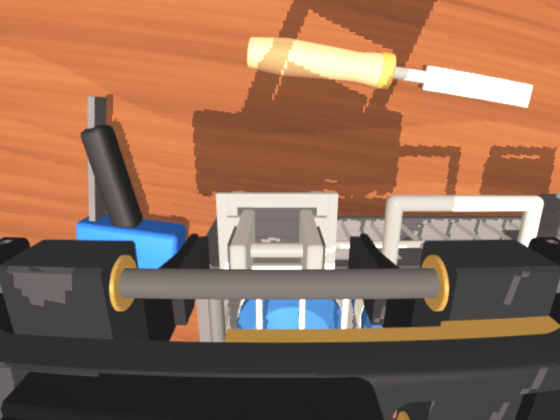

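>>> step_arm([
  [0,0,0,0,0,0],
  [0,0,0,0,0,0],
  [0,0,0,0,0,0],
  [0,0,0,0,0,0],
  [0,0,0,0,0,0],
  [0,0,0,0,0,0],
], jaw=0.022)

```text
time: 5.32
position: [0.4795, -0.0102, 0.3237]
tool_rot: [-0.077, 0.997, -0.0, -0.0]
ft_force: [0.7, -0.5, 0.5]
grip_width: 0.0258
grip_force: 7.5
```

```bash
cat > g.py <<'E'
from h import *
for n in ['top','scene']:
    c=grab(n);v,u=np.mgrid[0:420,0:560];P=pts(c,np.c_[u.ravel(),v.ravel()]);ok=c['depth'].ravel()>0
    Y=np.array([-.15,.989]);X=np.array([.989,.15]);mid=np.array([.4633,.1012])
    A=(P[:,:2]-mid)@X;B=(P[:,:2]-mid)@Y
    m=ok&(abs(B)<.04)&(A<0)&(A>-.05)&(P[:,2]>.07)&(P[:,2]<.16);Q=P[m]
    print(n,'loop',m.sum(),Q.mean(0).round(4),np.median(Q[:,2]),Q[:,2].max())
E
python3 g.py
```

```text
top loop 6 [0.438  0.1352 0.1327] 0.1329975782943687 0.13375059195175687
scene loop 108 [0.4453 0.0968 0.1326] 0.13282914020021486 0.1386351924376683
```

>>> step_arm([
  [0,0,0,0,0,0],
  [0,0,0,0,0,0],
  [0,0,0,0,0,0],
  [0,0,0.03,0,0,0],
  [0,0,0.04,0,0,0],
  [0,0.03,0.01,0,0,0],
  [-0.01,0.05,0,0,0,0],
  [-0.025,0.05,0,0,0,0],
  [-0.025,0.05,0,0,0,0],
  [-0.0246,0.046,0,0,0,0],
  [0,0,0,0,0,0],
  [0,0,0,0,0,0],
], jaw=0.075)

```text
time: 6.92
position: [0.395, 0.2158, 0.4038]
tool_rot: [-0.077, 0.997, -0.0, 0.0]
ft_force: [0.9, -0.1, 0.9]
grip_width: 0.0749
grip_force: 0.0
```

```bash
python3 g.py; python3 w.py w4
```

```text
top loop 179 [0.4439 0.0958 0.1311] 0.13109776186729272 0.1362738928620919
scene loop 112 [0.4453 0.0967 0.1323] 0.13227536229005388 0.13952956985970189
7.025 [0.39561781 0.21504345 0.4037942 ] [ 0.25  0.29  1.85 -0.    0.99 -1.47]
main_catch 0.9 [ 41. 235.  78.  26.]
safety_catch 0.9 [271. 244.  79.  47.]
gate_loop 0.59 [162. 285. 324. 113.]
loop 731 [0.44029938 0.10422526 0.13245732] [-0.12585614  0.45341677] 0.13601260642835752 A range -0.025241867954644538 -0.01576127158322563
```

View pics/w4.png

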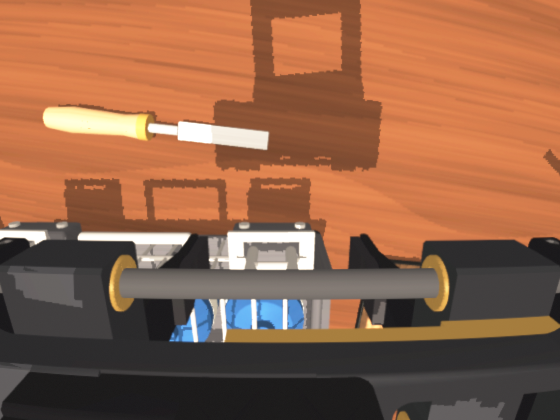

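>>> step_arm([
  [-0.03,0,0,0,0,0],
  [0,0,0,0,0,0],
  [0,0,0,0,0,0],
])

```text
time: 7.6
position: [0.3658, 0.2157, 0.404]
tool_rot: [-0.076, 0.997, 0.0, 0.001]
ft_force: [0.3, 0.4, 0.4]
grip_width: 0.0754
grip_force: 0.0
```

```bash
python3 w.py w5
```

```text
7.6 [0.36584569 0.21566487 0.40403669] [ 0.27  0.26  1.91 -0.    0.97 -1.46]
safe 159 [0.4418 0.2318 0.1638] ((442.7110900878906, 231.7230682373047), (9.15670394897461, 9.309117317199707), 5.688445091247559) [285. 312.]
safe 154 [0.4469 0.1986 0.164 ] ((447.7744140625, 198.6046600341797), (9.762721061706543, 9.052005767822266), 7.485199451446533) [242. 312.]
safety_catch 0.68 [267. 285.  80.  71.]
gate_loop 0.59 [227. 301. 182.  79.]
gate_loop 0.39 [194. 333.  45.  19.]
loop 108 [0.43651958 0.11355532 0.13113049] [-0.13570857  0.45193001] 0.13393009749336365 A range -0.02539201447002386 -0.022487662333583812
```

>>> step_arm([
  [0.04,0,0,0,0,0],
  [0.0395,0,0,0,0,0],
  [0,0,0,0,0,0],
  [0,0,-0.035,0,0,0],
  [0,0,-0.02,0,0,0],
  [0,0,-0.015,0,0,0],
  [0,0,0,0,0,0],
  [0,0,0,0,0,0],
])

```text
time: 8.8
position: [0.4443, 0.2159, 0.3342]
tool_rot: [-0.077, 0.997, 0.0, 0.0]
ft_force: [0.3, 0.2, -0.1]
grip_width: 0.0749
grip_force: 0.0
```

Run:
```python
from h import *
for i in range(6): camera('top') if i else 0; o=get_obs(); print(o['position'].round(4),o['ft_force'].round(1))
```

```text
[0.4443 0.2159 0.3342] [ 0.3  0.2 -0.1]
[0.4444 0.2159 0.3344] [ 0.2 -0.2  0.6]
[0.4445 0.2159 0.3345] [ 0.1 -0.1  0.2]
[0.4445 0.2159 0.3345] [-0.3 -0.3 -0.4]
[0.4445 0.2159 0.3344] [1.1 0.3 0. ]
[0.4445 0.2159 0.3344] [ 0.6  0.7 -0.4]
```

Well placed. Squeeze.

>>> step_arm([
  [0,0,0,0,0,0],
  [0,0,0,0,0,0],
  [0,0,0,0,0,0],
  [0,0,0,0,0,0],
  [0,0,0,0,0,0],
  [0,0,0,0,0,0],
  [0,0,0,0,0,0],
], jaw=0.022)

```text
time: 9.93
position: [0.4444, 0.2158, 0.3338]
tool_rot: [-0.077, 0.997, 0.0, -0.0]
ft_force: [-0.1, 0.2, 1.0]
grip_width: 0.0236
grip_force: 7.9
```

```bash
python3 g.py
```

```text
top loop 183 [0.4458 0.0948 0.1505] 0.15062401418381466 0.15670631544057645
scene loop 49 [0.4503 0.0774 0.1513] 0.15153742424382455 0.15597253233239528
```

>>> step_arm([
  [0,0,0,0,0,0],
  [0,0,0,0,0,0],
  [0,0,0,0,0,0],
  [0,0,0.04,0,0,0],
  [0,0,0.05,0,0,0],
  [0,-0.01,0.01,0,0,-10],
  [0,-0.01,0,0,0,-10],
  [0,-0.01,0,0,0,-10],
  [0,-0.01,0,0,0,-10],
  [0,-0.01,0,0,0,-10],
  [0,-0.01,0,0,0,-10],
  [0,-0.007,0,0,0,-10],
], jaw=0.075)

```text
time: 11.52
position: [0.4443, 0.1484, 0.4337]
tool_rot: [0.512, 0.859, -0.0, -0.0]
ft_force: [-0.0, 0.3, 0.2]
grip_width: 0.0753
grip_force: 0.0
```

>>> step_arm([
  [0,0,0,0,0,-10],
  [0,0,0,0,0,-10],
  [0,0,0,0,0,0],
  [0,0,0,0,0,0],
], jaw=0.04)

```text
time: 12.02
position: [0.4443, 0.1488, 0.4337]
tool_rot: [0.65, 0.76, -0.0, -0.0]
ft_force: [-0.0, 0.0, -0.7]
grip_width: 0.0443
grip_force: 0.0
```

```bash
cat > l.py <<'E'
import sys
from h import *
o=get_obs();print(o['time'],o['position'],o['tool_rot'].round(4),o['q'].round(2)); 
Y=np.array([-.1505,.9886]);X=np.array([.9886,.1505]);mid=np.array([.4449,.0989])
for n in ['wrist','top','scene']:
    c=grab(n);v,u=np.mgrid[0:420,0:560];uv=np.c_[u.ravel(),v.ravel()];P=pts(c,uv);ok=c['depth'].ravel()>0
    A=(P[:,:2]-mid)@X;B=(P[:,:2]-mid)@Y
    m=ok&(abs(B)<.06)&(abs(A)<.012)&(P[:,2]>.13)&(P[:,2]<.17);Q=P[m]
    if m.sum()>3: print(n,m.sum(),'A',A[m].min().round(4),A[m].max().round(4),'B',B[m].min().round(4),B[m].max().round(4),'z',np.median(Q[:,2]),uv[m].mean(0))
    if n=='wrist': cv2.imwrite(f'pics/{sys.argv[1]}.png',c['pixels'])
E
python3 l.py w6
```

```text
12.025 [0.44432339 0.14881083 0.43371227] [ 6.498e-01  7.601e-01 -1.000e-04 -0.000e+00] [ 0.08  0.28  1.78 -0.    1.09 -0.07]
wrist 964 A -0.0049 0.0119 B -0.0493 0.0506 z 0.1518421412791586 [271.55186722 237.32261411]
top 186 A -0.0053 0.0118 B -0.0439 0.0343 z 0.15045942634434223 [248.15053763 237.08064516]
scene 49 A -0.0036 0.0115 B -0.048 0.0507 z 0.149321444726086 [316.65306122 191.87755102]
```

View pics/w6.png

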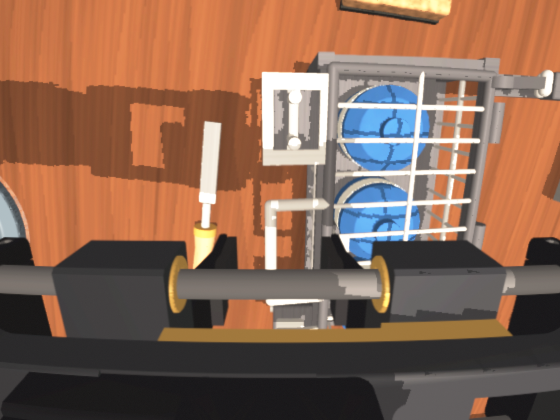

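>>> step_arm([
  [0,-0.025,0,0,0,0],
  [0,-0.0247,0,0,0,-0.3],
  [0,0,-0.02,0,0,0],
  [0,0,-0.04,0,0,0],
  [0,0,-0.04,0,0,0],
  [0,0,-0.024,0,0,0],
  [0,0,0,0,0,0],
  [0,0,0,0,0,0],
], jaw=0.036)

```text
time: 13.18
position: [0.4449, 0.0991, 0.3104]
tool_rot: [0.653, 0.758, 0.0, 0.001]
ft_force: [0.2, 0.6, 1.0]
grip_width: 0.0361
grip_force: 0.0
```

>>> step_arm([
  [0,0,0,0,0,0],
  [0,0,0,0,0,0],
  [0,0,0,0,0,0],
  [0,0,0,0,0,0],
  [0,0,0,0,0,0],
], jaw=0, squeeze=35)

```text
time: 13.8
position: [0.4446, 0.0991, 0.31]
tool_rot: [0.653, 0.758, 0.0, 0.0]
ft_force: [0.3, -0.1, 1.5]
grip_width: 0.0089
grip_force: 34.9
```

Run:
```python
import numpy as np
t=np.linspace(.147,1.571,25);p=np.c_[-.205*np.cos(t)*.9886,-.205*np.cos(t)*.1505,.205*np.sin(t)]
p=np.round(p-p[0],4);d=np.diff(p,axis=0).round(4);print([list(map(float,x)) for x in d],p[-1],p[12])
```

```text
[[0.0021, 0.0003, 0.012], [0.0028, 0.0004, 0.0118], [0.0035, 0.0006, 0.0116], [0.0042, 0.0006, 0.0114], [0.0048, 0.0008, 0.0112], [0.0055, 0.0008, 0.0108], [0.0061, 0.0009, 0.0105], [0.0067, 0.001, 0.0101], [0.0073, 0.0011, 0.0096], [0.0079, 0.0012, 0.0093], [0.0083, 0.0013, 0.0087], [0.0089, 0.0014, 0.0082], [0.0093, 0.0014, 0.0077], [0.0098, 0.0015, 0.0071], [0.0102, 0.0015, 0.0065], [0.0105, 0.0016, 0.0058], [0.0108, 0.0017, 0.0053], [0.0112, 0.0017, 0.0045], [0.0114, 0.0017, 0.0039], [0.0116, 0.0018, 0.0032], [0.0117, 0.0018, 0.0025], [0.0119, 0.0018, 0.0018], [0.012, 0.0018, 0.0011], [0.012, 0.0018, 0.0004]] [0.2005 0.0305 0.175 ] [0.0681 0.0104 0.1252]
```

>>> step_arm([
  [0.0021,0.0003,0.012,0,0,0],
  [0.0028,0.0004,0.0118,0,0,0],
  [0.0035,0.0006,0.0116,0,0,0],
  [0.0042,0.0006,0.0114,0,0,0],
  [0.0048,0.0008,0.0112,0,0,0],
], squeeze=50)

```text
time: 14.42
position: [0.462, 0.1018, 0.3685]
tool_rot: [0.653, 0.758, -0.0, 0.0]
ft_force: [4.6, 0.5, -7.7]
grip_width: 0.0084
grip_force: 50.0
```

>>> step_arm([
  [0.0055,0.0008,0.0108,0,0,0],
  [0.0061,0.0009,0.0105,0,0,0],
  [0.0067,0.001,0.0101,0,0,0],
  [0.0073,0.0011,0.0096,0,0,0],
  [0.0079,0.0012,0.0093,0,0,0],
  [0.0083,0.0013,0.0087,0,0,0],
  [0.0089,0.0014,0.0082,0,0,0],
])

```text
time: 15.3
position: [0.5114, 0.1094, 0.4354]
tool_rot: [0.653, 0.758, -0.003, -0.002]
ft_force: [-6.9, -3.2, 1.2]
grip_width: 0.0082
grip_force: 50.0
```

```bash
cat > ang.py <<'E'
from h import *
H=np.array([.6454,.1294]);X=np.array([.9886,.1505]);Y=np.array([-.1505,.9886])
for n in ['top','scene']:
    c=grab(n);cv2.imwrite(f"pics/{n}_{get_obs()['time']:.2f}.png",c['pixels']);v,u=np.mgrid[0:420,0:560];P=pts(c,np.c_[u.ravel(),v.ravel()]);ok=c['depth'].ravel()>0
    A=(H-P[:,:2])@X;B=(P[:,:2]-H)@Y;z=P[:,2]-.117;r=np.hypot(A,z)
    m=ok&(abs(B)<.16)&(abs(B)>.06)&(r>.05)&(r<.17)&(z>.03);t=np.arctan2(z,A)[m];t=t[t>.35]
    h,e=np.histogram(t,60,(.3,1.9));print(n,m.sum(),'median',np.median(t),'mode',e[h.argmax()],h.max())
o=get_obs();g=o['position']-[0,0,.164];print('grasp',np.arctan2(g[2]-.117,(H-g[:2])@X),np.hypot(g[2]-.117,(H-g[:2])@X),o['ft_force'],o['position'])
E
python3 ang.py
```

```text
top 775 median 0.8550096708512145 mode 0.8333333333333333 416
scene 1105 median 0.8802526303677559 mode 0.8599999999999999 477
grasp 0.8586521613457735 0.20591720867148736 [-5.42540856 -2.93556542  2.61635797] [0.51230501 0.10959528 0.4368716 ]
```

>>> step_arm([
  [0.0093,0.0014,0.0077,0,0,0],
  [0.0098,0.0015,0.0071,0,0,0],
  [0.0102,0.0015,0.0065,0,0,0],
  [0.0105,0.0016,0.0058,0,0,0],
  [0.0108,0.0017,0.0053,0,0,0],
  [0.0112,0.0017,0.0045,0,0,0],
])

```text
time: 16.15
position: [0.5738, 0.1191, 0.4751]
tool_rot: [0.653, 0.758, -0.0, -0.0]
ft_force: [-5.3, -1.6, 4.8]
grip_width: 0.0083
grip_force: 50.0
```

>>> step_arm([
  [0.0114,0.0017,0.0039,0,0,0],
  [0.0116,0.0018,0.0032,0,0,0],
  [0.0117,0.0018,0.0025,0,0,0],
  [0.0119,0.0018,0.0018,0,0,0],
  [0.012,0.0018,0.0011,0,0,0],
  [0.012,0.0018,0.0004,0,0,0],
  [0,0,0,0,0,0],
  [0,0,0,0,0,0],
  [0,0,0,0,0,0],
])

```text
time: 17.27
position: [0.6457, 0.13, 0.4869]
tool_rot: [0.653, 0.758, 0.002, 0.001]
ft_force: [-2.3, -0.1, 4.5]
grip_width: 0.0084
grip_force: 50.0
```

```bash
python3 ang.py
```

```text
top 520 median 1.561443170415196 mode 1.5533333333333332 254
scene 596 median 1.5934868553309045 mode 1.5799999999999998 322
grasp 1.572264386693071 0.2058916215089299 [-1.88070823 -0.58035303  4.86371452] [0.64562439 0.12993438 0.4868914 ]
```

```bash
ls pics
python3 - <<'E'
import cv2,glob
f=sorted(glob.glob('pics/scene_*'))[-1];g=sorted(glob.glob('pics/top_*'))[-1]
cv2.imwrite('pics/fin.png',cv2.hconcat([cv2.resize(cv2.imread(p)[80:380,100:460],None,fx=1.1,fy=1.1) for p in (f,g)]))
E
```

```text
scene0.png
scene1.png
scene_15.40.png
scene_17.38.png
top0.png
top1.png
top_15.35.png
top_17.32.png
w1.png
w2.png
w3.png
w4.png
w5.png
w6.png
```

View pics/fin.png

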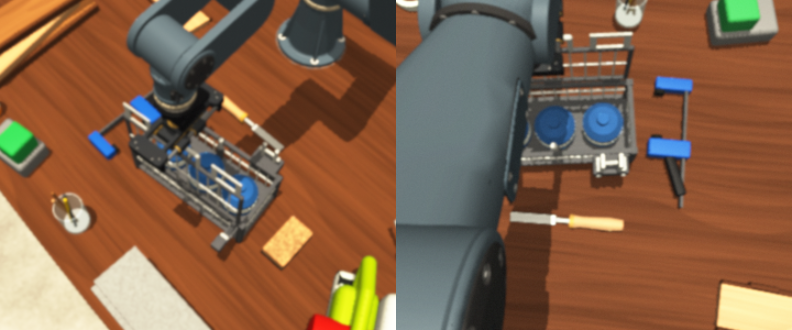

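The gate stands upright in the gripper (left half, around (190,150)), and the cartridges, block, clamp and chisel lie where they were.

```bash
python3 -c "
from rig import hand_in
print(hand_in())"
```

```text
the job is handed in; nothing more can be done
None
```

The main catch and then the safety catch are released, and the gripper is holding the gate straight up (about 1.57 rad) by its loop; in the final pictures the cartridges and the other things on the bench look unmoved.

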